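# Start the jewellery cleaner on its clockwork timer

### The job

Shut the lid of the jewellery cleaner. Then wind its timer wheel clockwise until you feel the mainspring come up firmly tight, without forcing it any further, and turn it back until the pointer stands at the long fifteen-minute mark on the far rim. Leave the wheel there with the lid shut, and do not disturb the other things on the console.

Things in the scene. Friction and masses are not known exactly. Their poses are not given: they have to be found in the camera images.
- cleaner: White counter-top jewellery cleaner, 170 mm deep (x), 260 mm wide (y), fixed to the console. Origin under its centre, x away from its front, y to its left, z up. The left part (y -30 to +130 mm) is the open steel tank, rim at 95 mm height; the right part (y -130 to -30 mm) is the control deck, flat top at 110 mm, with the timer wheel at x 0, y -80 mm.
- lid (a joint): Angle (rad) of the tank's white lid with clear window: 0 = shut, grows as its front edge rises; found open at 0.45 to 0.9. Its hinge is stiff (0.2 Nm): the lid stays where it is left and must be pressed down until it lies on the tank, its top then 103 mm above the console.
- lid_hinge (a point): Middle of the lid's hinge line, which runs along the cleaner's y near its far rim: x +83 mm, y +50 mm, height 99 mm in the cleaner's frame. The lid is 154 mm wide, reaches 153 mm from this line, and has a 50 mm wide tab 13 mm further at the middle of its front edge.
- lid_edge (a point): Middle of the lid's front edge, on its top face, 150 mm from the hinge line.
- timer_wheel: Aluminium timer wheel on an upright axis (its z, up); its x axis points to its pointer. Origin on the axis, level with the deck (110 mm above the console). Fluted round grip 54 mm in diameter, from 6.5 to 40.5 mm above the origin; a thin skirt of 64 mm diameter lies below it, top at 6.5 mm. Clockwise seen from above winds it; it stays where it is left. Found 0.2 to 0.9 rad clockwise of zero.
- pointer (a point): Outer end of the timer wheel's black pointer nib, 37 mm from the wheel's axis, 4 mm above the deck.
- mark15 (a point): Where the pointer's end is when it stands at the fifteen-minute mark: 37 mm from the wheel's axis towards the cleaner's +x (far side), 4 mm above the deck. The scale on the deck has six black marks 0.5 rad apart, zero at the left (1.5 rad anticlockwise of this one), then clockwise 5, 10, 15, 20, 25 minutes; the 15 mark is the long, broad one.
- timer_works: Clockwork under the deck, unseen; origin on the wheel's axis. Turning the wheel takes 0.1 Nm plus 0.02 Nm per rad from zero. Somewhere from 2.2 to 2.9 rad clockwise of zero (differs each time) the mainspring comes up and adds 5 Nm per rad. At 0.2 Nm added (6.7 N, 30 mm from the axis) it is tight; beyond 0.54 Nm added (18 N) it is forced.
- ring_dish: Pearl-white ceramic ring dish, 90 mm across, 22 mm high; origin under its centre. Bystander.
- lighter: Stainless steel lighter with hinged cap, lying flat, 56 x 36 x 13 mm; origin under its centre. Bystander.
- quartz: Rose quartz sphere 60 mm across set on a turned wooden foot, 70 mm high in all; origin under the foot. Bystander.
- pearl_box: Small closed mother-of-pearl box, 87 x 67 x 46 mm; origin under its centre. Bystander.
- cloche: Tall glass cloche, 124 mm across, on a wooden base 156 mm across, 261 mm high in all; origin under its centre. Bystander.
- perfume: Amber glass scent bottle with a black cap, 50 x 32 x 105 mm; origin under its centre. Bystander.
- ring_cone: White ceramic ring cone with two rings, foot 54 mm across, 67 mm high; origin under its centre. Bystander.

How it is judged:
By the outcome, as a careful person would: the job done as asked, in the order asked, and still so for the second after the job is handed in, with the robot touching nothing.
It also fails if it takes over 72 s, if anything falls off the work surface, if the arm or the gripper's body presses on something with over 40 N, if the wrist force passes 120 N, or if a joint passes its speed limit or range.

### The arm

A 6-joint arm with a two-finger parallel gripper is mounted at the origin on the work surface. World frame = base frame: x ahead of the robot, y to its left, z up, the work surface at z = 0. Lengths are in m, angles in degrees, forces in N, time in s.
With the tool pointing down it reaches from about 0.35 to 0.875 m from the base axis. Payload 4.2 kg.
Tool frame: the origin (TCP) lies between the finger pads; the fingertips stand 19 mm ahead of it and the grasp point (between the pads) is the TCP; z points along the fingers, y is the line along which they close (so a half turn about z gives the same grasp; the last joint's range is limited). The gripper opens to 87 mm and grips with 3 to 60 N. Pads are 19 mm wide; open, the fingers measure 117 mm over their backs; the gripper's body (75 mm by 190 mm) begins 51 mm behind the grasp point.
Start: joints at [-49.183, 22.042, 0.453, 0, -68.411, -14.817], TCP at [0.274, -0.562, 0.242] pointing down, gripper open.
Joint ranges: [-179.83, 179.83], [-69.29, 118.12], [-61.27, 80.66], [-181.25, 117.63], [-171.15, -9.14], [-177.46, 177.46]. Speed limits (degrees/s): [159.86, 159.86, 180, 180, 180, 180].

### API

Orientations are given as a 3x3 rotation matrix whose columns are the frame's x, y, z axes.
In Python, from station import r gives the robot as it stands.
- The arm moves only by the tool drive_tool, never from a script. Its argument "steps" is one flat list of numbers, 7 for each row, row after row: the turn, a rotation vector about the tool's x, y, z in rad, then the shift along the tool's x, y, z in m, then the opening, from 0 (shut) to 1 (fully open). A call has 1 to 10 rows; each row shifts and turns the commanded pose from where the row before left it, along the tool's axes as they then stand; what a row does not reach is not made up. A row lasts 1/12 s, in which the tool goes at most 41.7 mm and 7.16 degrees, less where a joint would pass 70% of its speed; a pose out of reach is approached as far as the arm can. A call is refused whole if a number of a shift passes 0.0417 or a number of a turn 0.125, either way. A call with a gripper value outside its range is refused whole. The fingers move at their own pace and stop on an object; the grip force is fixed at half the most. Time passes only in rows, so rows that do not move let the fingers close. It gives the time, the measured TCP pose, the force, the opening and the grip force at its end, in the units of the state.
- r.sense(): the state, without advancing time (a new reading comes with each control period).
- r.capture(name): name is "scene" or "side" or "wrist"; returns the picture (384x512x3 uint8, blue, green, red); there is no depth.
- r.camera_params(name): a dict with "camera_matrix" (3x3 intrinsics, pixels), "k1" (the pictures are not rectified: a ray, as slopes to the right and down, at radius r is drawn at 1 + k1 r^2 times it, then the intrinsics apply), "extrinsics" (4x4, takes a point from world to camera coordinates). Camera axes: x right, y down, z forward; pixel columns grow to the right and rows downward; lengths in m; the calibration is good to about 2 mm. A picture is of the moment at which its call begins: read the wrist's pose just before it. camera_params takes no time and is no camera call; for the wrist camera it gives the pose at the moment of the call.
- r.finish_job(): hands the job in; it is judged then, once.
The state is a dict: "time_s": time; "joints": joint angles; "joint_velocities": joint speeds; "effort": joint torques, N m; "tcp_pos": TCP position; "ee_rot": TCP orientation; "wrist_force": force on the tool from outside, world axes, zero at the start; "moment": the same for the moment, N m; "gripper_width": opening from 0.0 (shut) to 1.0 (fully open); "gripper_force": force on a finger pad.
Only numpy, scipy, OpenCV 4.12 (cv2) and the standard library are available. Lean on these libraries where they do the work, as an engineer would, in place of code of your own. Each camera call takes 0.05 s, during which the arm holds its last target. There are 200 camera calls.

## Working session

There is one attempt and no reset: what is moved stays moved. The work goes in short steps, Python scripts to look and compute and a tool call to move; the robot and the scene stay as the last step left them, time stands still between calls to the robot, and variables do not carry over. Pictures are saved under pics/ and viewed, at most 10 in all, crops included, and the job is handed in when it is done.

Besides the shell and the picture viewer there is one more tool, called after "Call:" as name(argument=value, ...) on one line, values as JSON. drive_tool: Moves the arm, as the interface text tells. Its arguments: {"type":"object","properties":{"steps":{"type":"array"}},"required":["steps"]}

```bash
mkdir -p pics; ls; python3 - <<'E'
from station import r
import cv2,numpy as np
s=r.sense();print(s)
a=r.capture("scene");b=r.capture("side")
cv2.imwrite("pics/scene.png",a);cv2.imwrite("pics/side.png",b)
for n in("scene","side"):print(n,r.camera_params(n))
E
```

```text
pics
{'time_s': 0.0, 'joints': array([-4.91828701e+01,  2.20903222e+01,  3.79855896e-01, -3.13372407e-02,
       -6.84110684e+01, -1.48177848e+01]), 'joint_velocities': array([-0.04144578,  0.03944276,  0.05892577,  0.01185709, -0.04403045,
       -0.00968165]), 'effort': array([ 8.56042407e-04, -3.90663993e+01,  1.87413025e+01,  4.21990246e+00,
        1.10645496e-02, -2.05721958e-04]), 'tcp_pos': array([ 0.27376647, -0.56122068,  0.24045863]), 'ee_rot': array([[-8.98887466e-01, -4.38178411e-01, -1.00158291e-03],
       [-4.38179553e-01,  8.98885379e-01,  1.93769235e-03],
       [ 5.12532778e-05,  2.18064052e-03, -9.99997621e-01]]), 'wrist_force': array([0.65250075, 0.07854501, 0.13480206]), 'moment': array([ 0.02769978, -0.04796746,  0.03435652]), 'gripper_force': 0.0, 'gripper_width': 1.0043611651821702}
scene {'camera_matrix': array([[383.65041063,   0.        , 249.89008177],
       [  0.        , 383.65041063, 191.48767658],
       [  0.        ,   0.        ,   1.        ]]), 'k1': 0.03598465918373229, 'extrinsics': array([[-0.07926038,  0.99684774,  0.00351885, -0.01021015],
       [ 0.80931289,  0.06640943, -0.58361155, -0.39863096],
       [-0.58200554, -0.04340942, -0.81202535,  1.21643511],
       [ 0.        ,  0.        ,  0.        ,  1.        ]])}
side {'camera_matrix': array([[352.3535779 ,   0.        , 257.05472297],
       [  0.        , 352.3535779 , 193.64244764],
       [  0.        ,   0.        ,   1.        ]]), 'k1': -0.09386246642921141, 'extrinsics': array([[-0.77799939, -0.62820333,  0.00880542,  0.48452178],
       [-0.47720955,  0.58176876, -0.65864721,  0.3030856 ],
       [ 0.40864165, -0.51662916, -0.75240037,  0.65977409],
       [ 0.        ,  0.        ,  0.        ,  1.        ]])}
```

View pics/scene.png

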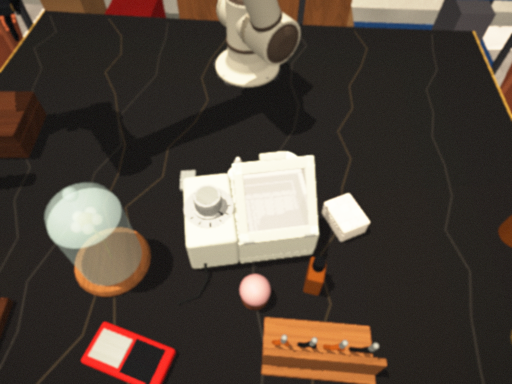

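View pics/side.png

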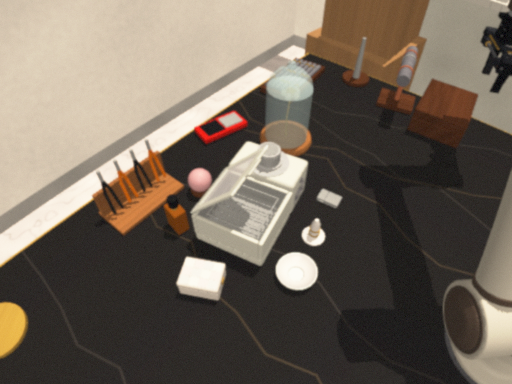

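The scene view shows the cleaner with its wheel at about (207,200), the tank to the right and the lid open. The side view shows the lighter (330,198), cone (313,235) and dish (297,272) in front of it. The quartz, perfume and pearl box are beside or behind it.

```bash
cat > h.py <<'E'
import numpy as np,cv2
from station import r
def ray(n,u,v,P=None):
    P=P or r.camera_params(n);K=P["camera_matrix"];E=P["extrinsics"]
    d=np.array([(u-K[0,2])/K[0,0],(v-K[1,2])/K[1,1]]);s=d.copy()
    for _ in range(20): s=d/(1+P["k1"]*(s@s))
    R=E[:3,:3];return -R.T@E[:3,3],R.T@np.r_[s,1]
def onz(n,u,v,z,P=None):
    c,d=ray(n,u,v,P);return c+d*(z-c[2])/d[2]
def proj(n,p,P=None):
    P=P or r.camera_params(n);K=P["camera_matrix"];E=P["extrinsics"]
    q=E[:3,:3]@np.asarray(p)+E[:3,3];s=q[:2]/q[2];s=s*(1+P["k1"]*(s@s));return K[:2,:2]@s+K[:2,2]
E
python3 - <<'E'
from h import *
a=cv2.imread("pics/scene.png")[145:275,170:330];b=cv2.imread("pics/side.png")[135:305,180:350]
cv2.imwrite("pics/c1.png",cv2.resize(a,None,fx=4.5,fy=4.5,interpolation=2))
cv2.imwrite("pics/c2.png",cv2.resize(b,None,fx=3.5,fy=3.5,interpolation=2))
print(onz("scene",207,192,.1505),onz("side",269,149,.1505))
for u,v in((297,272),(330,198),(313,240)):print(onz("side",u,v,.01))
E
```

```text
[ 0.60440903 -0.02558385  0.1505    ] [ 0.61048761 -0.02643298  0.1505    ]
[0.41368402 0.12138264 0.01      ]
[ 0.4685271  -0.10615169  0.01      ]
[0.43225064 0.02964281 0.01      ]
```

View pics/c1.png

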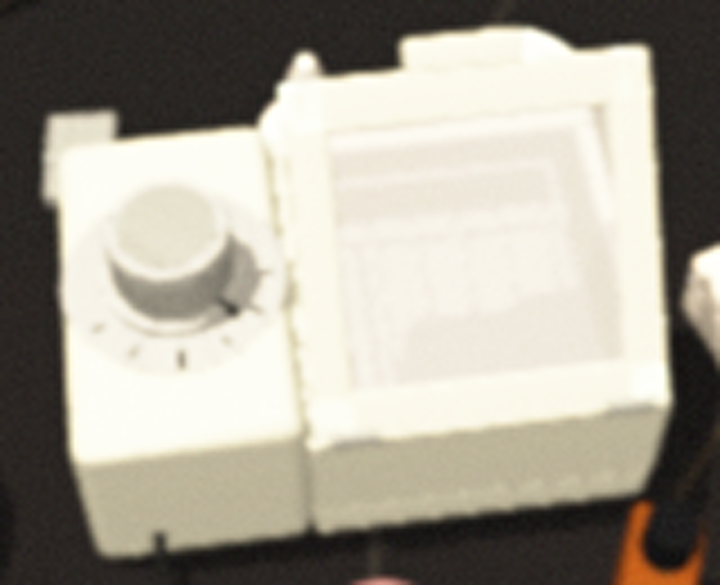

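View pics/c2.png

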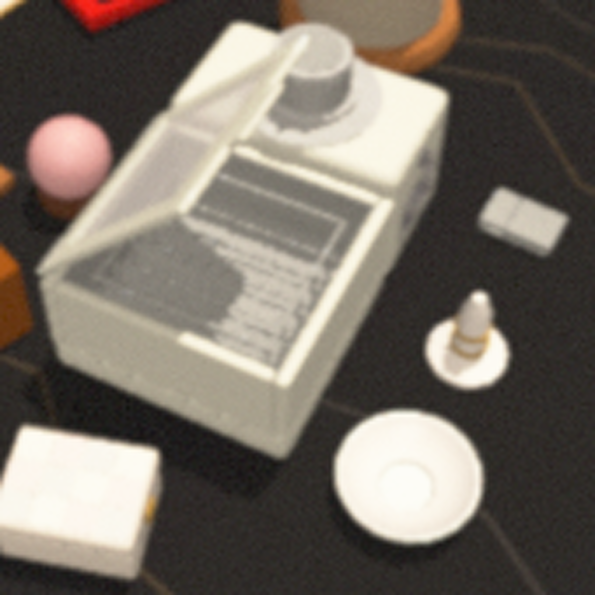

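The scene crop shows the deck corners at (183,178), (228,173), (238,241) and (187,248). The wheel top centre is at (207,194), the long mark at (210,225) and the pointer nib at (222,213). The side crop shows the lid raised about 0.6 rad, with the dish, cone and lighter in front of the cleaner.

```bash
python3 - <<'E'
from h import *
np.set_printoptions(precision=4,suppress=True)
f=lambda u,v:(170+u/4.5-.4,145+v/4.5-.4)
C=[onz("scene",*f(*p),.11) for p in((60,148),(78,465),(308,432),(262,128))]
for p in C:print(p)
print("depth",np.linalg.norm(C[1]-C[0]),np.linalg.norm(C[2]-C[3]),"w",np.linalg.norm(C[3]-C[0]),np.linalg.norm(C[2]-C[1]))
w=onz("scene",*f(168,222),.1505);m=onz("scene",*f(182,358),.11);p=onz("scene",*f(235,308),.114)
print("wheel",w,"mark",m,"ptr",p,np.linalg.norm((p-w)[:2]),np.linalg.norm((m-w)[:2]))
g=lambda u,v:(180+u/3.5-.4,135+v/3.5-.4)
w2=onz("side",*g(318,52),.1505);print("wheel side",w2)
D=[onz("side",*g(*q),z) for q,z in(((447,97),.11),((237,25),.11),((42,270),.099),((280,383),.095),((388,200),.095))]
for q in D:print(q)
w=(w+w2)/2
d=sum([C[1]-C[0],C[2]-C[3]]);print("yaw",np.degrees(np.arctan2(d[1],d[0])), "mark dir",np.degrees(np.arctan2(*(m-w)[:2][::-1])),"ptr",np.degrees(np.arctan2(*(p-w)[:2][::-1])))
for th in(.45,.6,.75,.9):
  for y in(-27,50,127):
    ya=np.radians(-4)
    R=np.array([[np.cos(ya),-np.sin(ya)],[np.sin(ya),np.cos(ya)]])
    o=w[:2]-R@[0,-.08]
    e=np.r_[o+R@[.083-.153*np.cos(th),y/1e3],.099+.153*np.sin(th)]
    a,b=proj("scene",e),proj("side",e);print(th,y,e,(a-[170,145]+.4)*4.5,(b-[180,135]+.4)*3.5)
E
```

```text
[ 0.5425 -0.0896  0.11  ]
[ 0.7065 -0.052   0.11  ]
[0.6835 0.0417 0.11  ]
[0.5227 0.0039 0.11  ]
depth 0.16821876088351181 0.16513624658413395 w 0.09560688152681937 0.09645849627894414
wheel [ 0.609  -0.025   0.1505] mark [ 0.6519 -0.0162  0.11  ] ptr [0.6271 0.004  0.114 ] 0.034266404688386286 0.04382466635205679
wheel side [ 0.6069 -0.0273  0.1505]
[ 0.5376 -0.0842  0.11  ]
[ 0.6964 -0.0504  0.11  ]
[0.65   0.1909 0.099 ]
[0.4878 0.1603 0.095 ]
[0.5212 0.0067 0.095 ]
yaw 13.057052745983482 mark dir 12.754769449554779 ptr 57.65759548387348
0.45 -27 [0.557  0.0305 0.1655] [307.9723 114.1729] [326.2797 117.5356]
0.45 50 [0.5624 0.1073 0.1655] [482.8208 135.0821] [238.1117 185.9757]
0.45 127 [0.5678 0.1841 0.1655] [660.9736 156.3171] [140.2235 262.0447]
0.6 -27 [0.5685 0.0297 0.1854] [302.4626 105.6276] [313.2253  84.6211]
0.6 50 [0.5739 0.1065 0.1854] [482.7344 127.1162] [223.1376 152.2069]
0.6 127 [0.5792 0.1833 0.1854] [666.5188 148.9431] [122.975  227.5181]
0.75 -27 [0.5828 0.0287 0.2033] [295.5553 104.8061] [296.1854  51.1278]
0.75 50 [0.5881 0.1055 0.2033] [481.601  126.9848] [204.2805 117.5271]
0.75 127 [0.5935 0.1823 0.2033] [671.3876 149.5238] [102.0088 191.674 ]
0.9 -27 [0.5996 0.0275 0.2188] [287.2814 112.4907] [275.6404  18.2043]
0.9 50 [0.6049 0.1043 0.2188] [479.3442 135.4713] [182.0974  83.1427]
0.9 127 [0.6103 0.1812 0.2188] [675.3926 158.8454] [ 77.9769 155.7759]
```

```bash
cat >> h.py <<'E'
np.set_printoptions(precision=4,suppress=True)
ya=np.radians(12.5);R2=np.array([[np.cos(ya),-np.sin(ya)],[np.sin(ya),np.cos(ya)]])
W=np.array([.608,-.026]);O=W-R2@[0,-.08]
def cl(x,y,z):return np.r_[O+R2@[x,y],z]
def st():
    s=r.sense();print("t",s["time_s"],"tcp",s["tcp_pos"],"j",s["joints"],"F",s["wrist_force"],"M",s["moment"],"g",s["gripper_width"],s["gripper_force"]);print(s["ee_rot"]);return s
E
python3 - <<'E'
from h import *
print("O",O)
for th in(.45,.6,.7,.8,.9):
  for y in(-27,127):
    e=cl(.083-.153*np.cos(th),y/1e3,.099+.153*np.sin(th))
    a,b=proj("scene",e),proj("side",e);print(th,y,e,(a-[170,145]+.4)*4.5,(b-[180,135]+.4)*3.5)
print("cloche",onz("scene",115,262,.02),onz("side",286,138,.02))
for th in(.8,.6,.4,.2,0):
  print(th,[cl(.083-q*np.cos(th)-.004*np.sin(th),.05,.099+q*np.sin(th)+.004*np.cos(th)) for q in(.13,)])
E
```

```text
O [0.5907 0.0521]
0.45 -27 [0.5431 0.0139 0.1655] [273.7014  87.2967] [361.0373 112.9729]
0.45 127 [0.5097 0.1642 0.1655] [613.7987  51.5113] [245.335  293.3869]
0.6 -27 [0.5543 0.0164 0.1854] [274.8759  78.0765] [345.5552  83.2035]
0.6 127 [0.5209 0.1667 0.1854] [625.2289  41.3509] [225.591  262.6181]
0.7 -27 [0.5633 0.0184 0.1976] [276.2081  76.1011] [332.4344  63.3462]
0.7 127 [0.53   0.1687 0.1976] [633.7685  38.6439] [209.3816 241.6958]
0.8 -27 [0.5735 0.0206 0.2088] [277.9969  77.7411] [317.2216  43.8174]
0.8 127 [0.5402 0.171  0.2088] [642.9943  39.4675] [190.9313 220.8066]
0.9 -27 [0.5847 0.0231 0.2188] [280.2517  83.2122] [300.0965  24.9148]
0.9 127 [0.5514 0.1735 0.2188] [652.8471  44.0374] [170.4735 200.2788]
cloche [ 0.705  -0.2141  0.02  ] [ 0.688  -0.2165  0.02  ]
0.8 [array([0.5697, 0.0987, 0.195 ])]
0.6 [array([0.5539, 0.0952, 0.1757])]
0.4 [array([0.5425, 0.0926, 0.1533])]
0.2 [array([0.5357, 0.0911, 0.1287])]
0 [array([0.534 , 0.0907, 0.103 ])]
```

The lid stands at about 0.83 rad, the cleaner is yawed 12.5° and the wheel is at (0.608, -0.026). First I'll align the tool axes with the world and close the fingers.

Call:
drive_tool(steps=[0,0,-0.1241,0,0,-0.005,0,0,0,-0.1241,0,0,-0.005,0,0,0,-0.1241,0,0,-0.005,0,0,0,-0.1241,0,0,-0.005,0,0,0,-0.1241,0,0,-0.005,0,0,0,-0.1241,0,0,-0.005,0,0,0,-0.1241,0,0,-0.005,0,0,0,-0.1241,0,0,-0.005,0,0,0,-0.1241,0,0,-0.005,0,0,0,0,0,0,0,0])

```text
time_s: 0.93
tcp_pos: [0.2742, -0.5619, 0.2872]
ee_rot: [[0.002, -1.0, 0.001], [-1.0, -0.002, -0.001], [0.001, -0.001, -1.0]]
wrist_force: [-0.1, -0.7, 0.4]
gripper_width: 0.325
gripper_force: 0.0
```

Call:
drive_tool(steps=[0,0,0,-0.0365,-0.0165,0,0,0,0,0,-0.0365,-0.0165,0,0,0,0,0,-0.0365,-0.0165,0,0,0,0,0,-0.0365,-0.0165,0,0,0,0,0,-0.0365,-0.0165,0,0,0,0,0,-0.0365,-0.0165,0,0,0,0,0,-0.0365,-0.0165,0,0,0,0,0,-0.0365,-0.0165,0,0,0,0,0,-0.0365,-0.0165,0,0,0,0,0,-0.0365,-0.0165,0,0])

```text
time_s: 1.77
tcp_pos: [0.4391, -0.1947, 0.2862]
ee_rot: [[-0.004, -1.0, -0.0], [-1.0, 0.004, 0.0], [-0.0, 0.0, -1.0]]
wrist_force: [0.6, -1.4, 0.2]
gripper_width: 0.005
gripper_force: 0.0
```

Call:
drive_tool(steps=[0,0,0,-0.0365,-0.0165,0,0,0,0,0,-0.0365,-0.0165,0,0,0,0,0,-0.0365,-0.0165,0,0,0,0,0,-0.0365,-0.0165,0,0,0,0,0,-0.0365,-0.0165,0,0,0,0,0,-0.0365,-0.0165,0,0,0,0,0,-0.0365,-0.0165,0,0,0,0,0,-0.0365,-0.0165,0,0,0,0,0,0,0,0,0])

```text
time_s: 2.52
tcp_pos: [0.5731, 0.1007, 0.2847]
ee_rot: [[0.002, -1.0, -0.0], [-1.0, -0.002, 0.0], [-0.0, 0.0, -1.0]]
wrist_force: [-0.1, -0.0, 0.0]
gripper_width: 0.008
gripper_force: 0.0
```

```bash
python3 - <<'E'
from h import *
st()
cv2.imwrite("pics/w1.png",r.capture("wrist"));st()
P=r.camera_params("wrist")
for p in (cl(0,-.08,.1505),cl(.083-.15*np.cos(.83),.05,.099+.15*np.sin(.83))):print(proj("wrist",p,P))
E
```

```text
t 2.5167 tcp [0.5731 0.1007 0.2847] j [ 25.8834  16.3036  -1.7285  -0.0351 -71.9755 -25.7866] F [-0.0816 -0.0099  0.0176] M [-0.0885  0.035   0.0434] g 0.007547568361596344 0.0
[[ 0.0015 -1.     -0.0004]
 [-1.     -0.0015  0.0005]
 [-0.0005  0.0004 -1.    ]]
t 2.5667 tcp [0.5717 0.0984 0.2847] j [ 25.7366  16.1778  -1.8975  -0.0286 -72.0534 -25.6925] F [ 0.1851  0.0857 -0.2681] M [-0.0274  0.1693  0.0093] g 0.0073060336871259655 0.0
[[ 0.0006 -1.     -0.0022]
 [-1.     -0.0006 -0.0005]
 [ 0.0005  0.0022 -1.    ]]
[209.3976  26.3957]
[271.3742 206.0488]
```

View pics/w1.png

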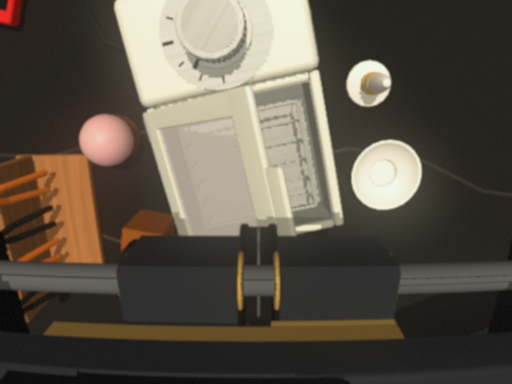

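The wrist view shows the wheel at (212,27), as predicted, with the lid's free edge near columns 265–290 and the closed fingers above the lid just inside it. I'll press it down along its arc.

Call:
drive_tool(steps=[0,0,0,0,0,0.0165,0,0,0,0,0,0,0.0165,0,0,0,0,0,0,0.0165,0,0,0,0,0,0,0.0165,0,0,0,0,0.0013,0.006,0.008,0,0,0,0,0.0013,0.006,0.008,0,0,0,0,0.0013,0.006,0.008,0,0,0,0,0.0009,0.0038,0.0075,0,0,0,0,0.0009,0.0038,0.0075,0,0,0,0,0.0009,0.0038,0.0075,0])

```text
time_s: 3.4
tcp_pos: [0.5413, 0.0881, 0.1737]
ee_rot: [[-0.002, -1.0, 0.0], [-1.0, 0.002, 0.0], [-0.0, -0.0, -1.0]]
wrist_force: [1.1, 0.1, 0.8]
gripper_width: 0.007
gripper_force: 0.4
```

Call:
drive_tool(steps=[0,0,0,0.0005,0.0023,0.0082,0,0,0,0,0.0005,0.0023,0.0082,0,0,0,0,0.0005,0.0023,0.0082,0,0,0,0,0,0.0006,0.0085,0,0,0,0,0,0.0006,0.008,0,0,0,0,0,0,0.004,0,0,0,0,0,0,0.003,0,0,0,0,0,0,0,0])

```text
time_s: 4.07
tcp_pos: [0.5334, 0.0872, 0.1251]
ee_rot: [[-0.0, -1.0, -0.001], [-1.0, 0.0, -0.0], [0.0, 0.001, -1.0]]
wrist_force: [0.4, 0.6, -0.5]
gripper_width: 0.005
gripper_force: 0.0
```

Call:
drive_tool(steps=[0,0,0,0,0,0.002,0,0,0,0,0,0,0.002,0,0,0,0,0,0,0.001,0,0,0,0,0,0,0,0])

```text
time_s: 4.4
tcp_pos: [0.534, 0.0873, 0.1224]
ee_rot: [[0.001, -1.0, 0.001], [-1.0, -0.001, 0.0], [-0.0, -0.001, -1.0]]
wrist_force: [-3.1, 0.6, 6.1]
gripper_width: 0.006
gripper_force: 3.2
```

Call:
drive_tool(steps=[0,0,0,0,0,0.002,0,0,0,0,0,0,0,0])

```text
time_s: 4.57
tcp_pos: [0.534, 0.0873, 0.1222]
ee_rot: [[0.001, -1.0, 0.002], [-1.0, -0.001, -0.0], [0.0, -0.002, -1.0]]
wrist_force: [-6.0, 1.2, 16.8]
gripper_width: 0.005
gripper_force: 8.2
```

Call:
drive_tool(steps=[0,0,0,0,0,-0.03,0,0,0,0,0,0,-0.04,0,0,0,0,0,0,-0.04,0,0,0,0,0.0233,-0.0147,-0.01,1,0,0,0,0.0233,-0.0147,0,1,0,0,0,0.0233,-0.0147,0,1,0,0,0,0.0233,-0.0147,0,1,0,0,0,0.02,-0.0147,0,1,0,0,0,0,0,0,1,0,0,0,0,0,0,1])

```text
time_s: 5.4
tcp_pos: [0.6074, -0.027, 0.2384]
ee_rot: [[-0.002, -1.0, -0.0], [-1.0, 0.002, 0.0], [-0.0, 0.0, -1.0]]
wrist_force: [0.2, 0.6, -0.2]
gripper_width: 0.45
gripper_force: 0.0
```

```bash
python3 - <<'E'
from h import *
st()
P=r.camera_params("wrist");a=r.capture("wrist");cv2.imwrite("pics/w2.png",a);cv2.imwrite("pics/side2.png",r.capture("side"))
print(proj("wrist",cl(0,-.08,.1505),P),proj("wrist",cl(.037,-.08,.114),P))
E
```

```text
t 5.4 tcp [ 0.6074 -0.027   0.2384] j [ 12.6831  20.5197  -2.3209  -0.0158 -67.1848 -12.8159] F [ 0.1721  0.574  -0.1724] M [-0.0001  0.0417  0.009 ] g 0.4503216657879127 0.0
[[-0.0024 -1.     -0.0005]
 [-1.      0.0024  0.0002]
 [-0.0002  0.0005 -1.    ]]
[256.347  203.2369] [212.6316 198.2695]
```

View pics/w2.png

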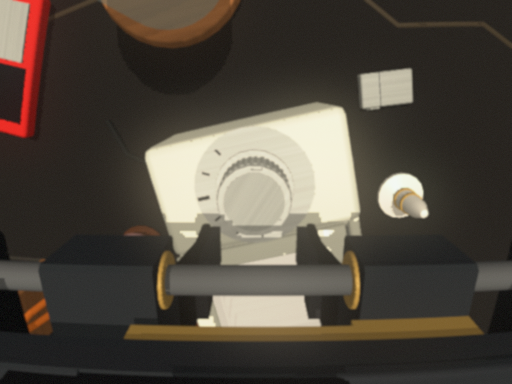

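The wheel centre is at (255,203), matching the prediction of (256,203), and the long mark is at (205,198). I'll descend and grip.

Call:
drive_tool(steps=[0,0,0,0,0,0,1,0,0,0,0,0,0,1,0,0,0,0,0,0,1,0,0,0,0,0,0,1,0,0,0,0,0,0,1,0,0,0,0,0,0.02,1,0,0,0,0,0,0.02,1,0,0,0,0,0,0.02,1,0,0,0,0,0,0.02,1,0,0,0,0,0,0.017,1])

```text
time_s: 6.33
tcp_pos: [0.6066, -0.0259, 0.1407]
ee_rot: [[-0.0, -1.0, -0.001], [-1.0, 0.0, 0.0], [-0.0, 0.001, -1.0]]
wrist_force: [0.4, -0.4, 0.4]
gripper_width: 0.998
gripper_force: 0.0
```

Call:
drive_tool(steps=[0,0,0,0,0,0,0,0,0,0,0,0,0,0,0,0,0,0,0,0,0,0,0,0,0,0,0,0,0,0,0,0,0,0,0,0,0,0,0,0,0,0,0,0,0,0,0,0,0,0,0,0,0,0,0,0])

```text
time_s: 7.0
tcp_pos: [0.6103, -0.0259, 0.1435]
ee_rot: [[0.0, -1.0, 0.008], [-1.0, -0.0, 0.001], [-0.001, -0.008, -1.0]]
wrist_force: [6.5, -0.7, -2.0]
gripper_width: 0.612
gripper_force: 30.0
```

```bash
python3 -c "
from h import *
st()"
```

```text
t 7.0 tcp [ 0.6103 -0.0259  0.1435] j [ 12.774   25.2231  -9.6069   0.0926 -54.7027 -12.8087] F [ 6.5001 -0.7045 -2.0381] M [-0.3222 -1.4773 -0.0917] g 0.6123693527433078 30.006775609217584
[[ 0.0003 -1.      0.0082]
 [-1.     -0.0003  0.0005]
 [-0.0005 -0.0082 -1.    ]]
```

Call:
drive_tool(steps=[0,0,0,0,-0.0037,0,0,0,0,0,0,0,0,0])

```text
time_s: 7.17
tcp_pos: [0.6106, -0.0259, 0.1434]
ee_rot: [[-0.0, -1.0, -0.001], [-1.0, 0.0, -0.0], [0.0, 0.001, -1.0]]
wrist_force: [-1.9, 0.3, 5.1]
gripper_width: 0.613
gripper_force: 30.0
```

```bash
python3 -c "
from h import *
st()"
```

```text
t 7.1667 tcp [ 0.6106 -0.0259  0.1434] j [ 12.7233  25.4864  -9.1404  -0.0106 -55.4222 -12.7185] F [-1.9347  0.3242  5.1441] M [ 0.3986  0.9029 -0.0051] g 0.6134040751972809 29.99989547766745
[[-0.     -1.     -0.0009]
 [-1.      0.     -0.    ]
 [ 0.      0.0009 -1.    ]]
```

Call:
drive_tool(steps=[0,0,0.1,0,0,0,0,0,0,0.1,0,0,0,0,0,0,0.1,0,0,0,0,0,0,0.1,0,0,0,0,0,0,0.1,0,0,0,0,0,0,0.1,0,0,0,0,0,0,0.1,0,0,0,0,0,0,0.1,0,0,0,0,0,0,0.1,0,0,0,0,0,0,0,0,0,0,0])

```text
time_s: 8.0
tcp_pos: [0.6112, -0.0262, 0.1434]
ee_rot: [[-0.784, -0.62, 0.001], [-0.62, 0.784, -0.0], [-0.001, -0.001, -1.0]]
wrist_force: [-0.5, 0.7, 5.0]
gripper_width: 0.617
gripper_force: 30.0
```

```bash
python3 -c "
from h import *
st()"
```

```text
t 8.0 tcp [ 0.6112 -0.0262  0.1434] j [ 12.707   25.4774  -9.1695   0.0378 -55.2794 -64.3807] F [-0.5037  0.7331  4.968 ] M [-0.0002  0.3001 -0.0602] g 0.6174536965059899 30.00173664651811
[[-0.7843 -0.6204  0.0014]
 [-0.6204  0.7843 -0.0002]
 [-0.0009 -0.001  -1.    ]]
```

Call:
drive_tool(steps=[0,0,0.08,0,0,0,0,0,0,0.08,0,0,0,0,0,0,0.08,0,0,0,0])

```text
time_s: 8.25
tcp_pos: [0.6112, -0.0263, 0.1434]
ee_rot: [[-0.909, -0.417, 0.002], [-0.417, 0.909, -0.001], [-0.001, -0.001, -1.0]]
wrist_force: [0.1, -0.3, 4.1]
gripper_width: 0.613
gripper_force: 30.0
```

```bash
python3 - <<'E'
from h import *
st()
for i in range(4):
    a=r.capture("wrist");s=r.sense();print(s["moment"],s["wrist_force"],s["joints"][5],s["effort"][5])
P=r.camera_params("wrist");cv2.imwrite("pics/w3.png",a)
print(proj("wrist",[.6105,-.026,.114],P))
for k in range(6):
    q=ya+(1.5-.5*k);print(k*5,proj("wrist",[.6105+.037*np.cos(q),-.026+.037*np.sin(q),.114],P))
E
```

```text
t 8.25 tcp [ 0.6112 -0.0263  0.1434] j [ 12.7031  25.4818  -9.1718   0.0624 -55.2672 -78.0671] F [ 0.1296 -0.2847  4.0818] M [-0.2316  0.2636  0.1856] g 0.6126102237704727 29.994906932115555
[[-0.9087 -0.4174  0.0015]
 [-0.4174  0.9087 -0.0006]
 [-0.0012 -0.0012 -1.    ]]
[-0.1805  0.3478 -0.0738] [ 0.5106 -0.1186  5.6256] -78.24427892424897 -0.17460427712649107
[-0.1382  0.2728 -0.1435] [-0.3602 -0.3961  5.5137] -77.94253565311956 -0.22082707844674587
[-0.084   0.2452 -0.0393] [-0.3057 -0.2919  4.8872] -77.86865615906667 -0.0009338129893876612
[-0.1381  0.2828 -0.0945] [-0.0026 -0.5554  4.933 ] -77.85670843333845 0.05187964648939669
[258.922  235.2145]
0 [322.4114 252.3287]
5 [304.4639 277.1649]
10 [276.6466 291.3129]
15 [245.1346 292.2223]
20 [216.4805 279.7331]
25 [196.9556 256.0668]
```

View pics/w3.png

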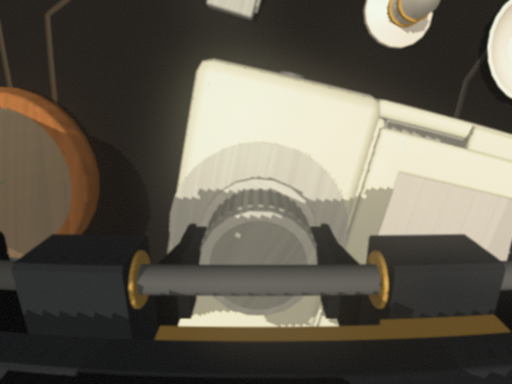

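The lid is shut, and the wheel, at about 1.9 rad, follows the hand. Moving torque reads about +0.15 to 0.19 Nm. Next, small steps while watching the moment.

Call:
drive_tool(steps=[0,0,0.04,0,0,0,0,0,0,0.04,0,0,0,0,0,0,0.04,0,0,0,0,0,0,0.03,0,0,0,0,0,0,0.03,0,0,0,0,0,0,0.02,0,0,0,0])

```text
time_s: 8.95
tcp_pos: [0.6113, -0.0264, 0.1434]
ee_rot: [[-0.973, -0.232, 0.002], [-0.232, 0.973, -0.001], [-0.001, -0.001, -1.0]]
wrist_force: [-0.8, -1.0, 5.6]
gripper_width: 0.614
gripper_force: 30.0
```

```bash
cat > m.py <<'E'
from h import *
s=r.sense();R=s["ee_rot"]
print("Mz",s["moment"][2],"tau6",s["effort"][5],"turned",(-np.pi/2-np.arctan2(R[1,0],R[0,0]))%(2*np.pi),"F",s["wrist_force"],"j6",s["joints"][5],"t",s["time_s"])
E
python3 m.py
```

```text
Mz 0.1575349605546953 tau6 -0.040409574285149574 turned 1.3371398396353325 F [-0.8386 -0.9897  5.6159] j6 -89.34713723378546 t 8.95
```

Call:
drive_tool(steps=[0,0,0.02,0,0,0,0,0,0,0.02,0,0,0,0,0,0,0.02,0,0,0,0])

```text
time_s: 9.2
tcp_pos: [0.6113, -0.0265, 0.1434]
ee_rot: [[-0.985, -0.173, 0.002], [-0.173, 0.985, -0.001], [-0.002, -0.001, -1.0]]
wrist_force: [-0.3, -2.0, 5.1]
gripper_width: 0.612
gripper_force: 30.0
```

```bash
python3 m.py
```

```text
Mz 0.13376638106061897 tau6 0.010348525538574904 turned 1.396802819881899 F [-0.2816 -2.0209  5.107 ] j6 -92.76659457337628 t 9.2
```

Call:
drive_tool(steps=[0,0,0.02,0,0,0,0,0,0,0.02,0,0,0,0])

```text
time_s: 9.37
tcp_pos: [0.6113, -0.0265, 0.1434]
ee_rot: [[-0.991, -0.134, 0.002], [-0.134, 0.991, -0.001], [-0.002, -0.001, -1.0]]
wrist_force: [-1.0, -2.1, 5.5]
gripper_width: 0.613
gripper_force: 30.0
```

```bash
python3 m.py
```

```text
Mz 0.12698051320298165 tau6 0.009431999351363629 turned 1.4367834267064405 F [-0.9548 -2.0672  5.4773] j6 -95.05748874696029 t 9.3667
```

Call:
drive_tool(steps=[0,0,0.02,0,0,0,0,0,0,0.02,0,0,0,0])

```text
time_s: 9.53
tcp_pos: [0.6113, -0.0265, 0.1434]
ee_rot: [[-0.996, -0.094, 0.002], [-0.094, 0.996, -0.001], [-0.002, -0.001, -1.0]]
wrist_force: [-0.1, -2.0, 5.4]
gripper_width: 0.61
gripper_force: 30.0
```

```bash
python3 m.py
```

```text
Mz 0.14469613670539183 tau6 0.008505939622409642 turned 1.4767420374805247 F [-0.0603 -1.9503  5.3808] j6 -97.34845646510233 t 9.5333
```

Call:
drive_tool(steps=[0,0,0.02,0,0,0,0,0,0,0.02,0,0,0,0])

```text
time_s: 9.7
tcp_pos: [0.6113, -0.0265, 0.1434]
ee_rot: [[-0.999, -0.054, 0.002], [-0.054, 0.999, -0.001], [-0.002, -0.001, -1.0]]
wrist_force: [-0.2, -1.3, 5.4]
gripper_width: 0.613
gripper_force: 30.0
```

```bash
python3 m.py
```

```text
Mz 0.13140402179455946 tau6 0.007647763704881072 turned 1.5167483461192286 F [-0.2266 -1.3472  5.3554] j6 -99.64163377174722 t 9.7
```

Call:
drive_tool(steps=[0,0,0.02,0,0,0,0,0,0,0.02,0,0,0,0])

```text
time_s: 9.87
tcp_pos: [0.6113, -0.0266, 0.1434]
ee_rot: [[-1.0, -0.014, 0.002], [-0.014, 1.0, -0.001], [-0.002, -0.001, -1.0]]
wrist_force: [-1.1, -0.9, 5.2]
gripper_width: 0.613
gripper_force: 30.0
```

```bash
python3 m.py
```

```text
Mz 0.15860525557480343 tau6 0.006736386276315898 turned 1.5567903612081442 F [-1.0997 -0.944   5.235 ] j6 -101.93405239144866 t 9.8667
```

Call:
drive_tool(steps=[0,0,0.02,0,0,0,0,0,0,0.02,0,0,0,0])

```text
time_s: 10.03
tcp_pos: [0.6113, -0.0266, 0.1434]
ee_rot: [[-1.0, 0.026, 0.002], [0.026, 1.0, -0.001], [-0.002, -0.001, -1.0]]
wrist_force: [-0.5, -1.9, 6.3]
gripper_width: 0.612
gripper_force: 30.0
```

```bash
python3 m.py
```

```text
Mz 0.1418726948137829 tau6 0.005830471927765757 turned 1.5968234070223115 F [-0.5288 -1.9246  6.2575] j6 -104.2250610959162 t 10.0333
```

Call:
drive_tool(steps=[0,0,0.02,0,0,0,0,0,0,0.02,0,0,0,0])

```text
time_s: 10.2
tcp_pos: [0.6113, -0.0266, 0.1434]
ee_rot: [[-0.998, 0.066, 0.002], [0.066, 0.998, -0.001], [-0.002, -0.001, -1.0]]
wrist_force: [-0.9, -1.9, 4.6]
gripper_width: 0.614
gripper_force: 30.0
```

```bash
python3 m.py
```

```text
Mz 0.14181596131297194 tau6 0.004984887200407684 turned 1.6368021314554362 F [-0.8807 -1.8555  4.646 ] j6 -106.51576595525181 t 10.2
```

Call:
drive_tool(steps=[0,0,0.02,0,0,0,0,0,0,0.02,0,0,0,0])

```text
time_s: 10.37
tcp_pos: [0.6113, -0.0267, 0.1434]
ee_rot: [[-0.994, 0.106, 0.002], [0.106, 0.994, -0.001], [-0.002, -0.001, -1.0]]
wrist_force: [-0.3, -2.3, 4.7]
gripper_width: 0.615
gripper_force: 30.0
```

```bash
python3 m.py
```

```text
Mz 0.16920345198906767 tau6 0.004094511677976698 turned 1.6768032931400185 F [-0.3296 -2.2663  4.6926] j6 -108.810123043799 t 10.3667
```

Call:
drive_tool(steps=[0,0,0.02,0,0,0,0,0,0,0.02,0,0,0,0])

```text
time_s: 10.53
tcp_pos: [0.6113, -0.0267, 0.1434]
ee_rot: [[-0.989, 0.145, 0.002], [0.145, 0.989, -0.001], [-0.002, -0.001, -1.0]]
wrist_force: [-2.2, -2.5, 4.9]
gripper_width: 0.613
gripper_force: 30.0
```

```bash
python3 m.py
```

```text
Mz 0.1371454797062769 tau6 0.0031865073106018826 turned 1.716741889753278 F [-2.1594 -2.4565  4.8556] j6 -111.09923207221568 t 10.5333
```

Call:
drive_tool(steps=[0,0,0.02,0,0,0,0,0,0,0.02,0,0,0,0])

```text
time_s: 10.7
tcp_pos: [0.6113, -0.0267, 0.1434]
ee_rot: [[-0.983, 0.185, 0.002], [0.185, 0.983, -0.001], [-0.002, -0.001, -1.0]]
wrist_force: [-1.3, -2.1, 5.0]
gripper_width: 0.61
gripper_force: 30.0
```

```bash
python3 m.py
```

```text
Mz 0.1852354891067493 tau6 0.0023336067533819005 turned 1.7567454526051627 F [-1.3327 -2.1106  4.9659] j6 -113.39039707881771 t 10.7
```

Call:
drive_tool(steps=[0,0,0.02,0,0,0,0,0,0,0.02,0,0,0,0])

```text
time_s: 10.87
tcp_pos: [0.6113, -0.0267, 0.1434]
ee_rot: [[-0.975, 0.224, 0.002], [0.224, 0.975, -0.001], [-0.002, -0.001, -1.0]]
wrist_force: [-1.6, -2.2, 5.0]
gripper_width: 0.61
gripper_force: 30.0
```

```bash
python3 m.py
```

```text
Mz 0.21899490599140098 tau6 0.001465825698687695 turned 1.796793075624901 F [-1.5944 -2.1647  5.0061] j6 -115.68357907867599 t 10.8667
```

Call:
drive_tool(steps=[0,0,0.02,0,0,0,0])

```text
time_s: 10.95
tcp_pos: [0.6113, -0.0268, 0.1434]
ee_rot: [[-0.97, 0.244, 0.002], [0.244, 0.97, -0.001], [-0.002, -0.001, -1.0]]
wrist_force: [-0.4, -2.3, 5.2]
gripper_width: 0.615
gripper_force: 30.0
```

```bash
python3 m.py
```

```text
Mz 0.1282823505797631 tau6 0.0010178404772887006 turned 1.8167851287660115 F [-0.4217 -2.29    5.1977] j6 -116.82927753536649 t 10.95
```

Noise. I'll continue.

Call:
drive_tool(steps=[0,0,0.02,0,0,0,0])

```text
time_s: 11.03
tcp_pos: [0.6113, -0.0268, 0.1434]
ee_rot: [[-0.965, 0.263, 0.002], [0.263, 0.965, -0.001], [-0.002, -0.001, -1.0]]
wrist_force: [-0.8, -2.2, 4.6]
gripper_width: 0.614
gripper_force: 30.0
```

```bash
python3 m.py
```

```text
Mz 0.10913037518333812 tau6 0.0005912450433243066 turned 1.8367825347956304 F [-0.8119 -2.1558  4.6098] j6 -117.97550854104593 t 11.0333
```

Call:
drive_tool(steps=[0,0,0.02,0,0,0,0,0,0,0.02,0,0,0,0])

```text
time_s: 11.2
tcp_pos: [0.6113, -0.0268, 0.1434]
ee_rot: [[-0.954, 0.301, 0.002], [0.301, 0.954, -0.001], [-0.002, -0.001, -1.0]]
wrist_force: [-0.2, -2.0, 4.1]
gripper_width: 0.61
gripper_force: 30.0
```

```bash
python3 m.py
```

```text
Mz 0.1575405379817201 tau6 -0.00029242015443742275 turned 1.876724715150159 F [-0.1831 -1.9912  4.0872] j6 -120.26620483258935 t 11.2
```

Call:
drive_tool(steps=[0,0,0.02,0,0,0,0,0,0,0.02,0,0,0,0])

```text
time_s: 11.37
tcp_pos: [0.6113, -0.0268, 0.1434]
ee_rot: [[-0.941, 0.339, 0.002], [0.339, 0.941, -0.001], [-0.002, -0.001, -1.0]]
wrist_force: [-0.3, -3.0, 5.3]
gripper_width: 0.616
gripper_force: 30.0
```

```bash
python3 m.py
```

```text
Mz 0.27566599411437803 tau6 -0.1382285077124834 turned 1.9163723445440874 F [-0.2792 -3.014   5.2937] j6 -122.54198705448444 t 11.3667
```

Call:
drive_tool(steps=[0,0,0.02,0,0,0,0,0,0,0.02,0,0,0,0])

```text
time_s: 11.53
tcp_pos: [0.6113, -0.0269, 0.1434]
ee_rot: [[-0.927, 0.376, 0.001], [0.376, 0.927, -0.002], [-0.002, -0.001, -1.0]]
wrist_force: [-0.6, -2.7, 5.7]
gripper_width: 0.617
gripper_force: 30.0
```

```bash
python3 m.py
```

```text
Mz 0.37089663069838225 tau6 -0.2710342314094305 turned 1.9558652350317853 F [-0.5668 -2.7313  5.7253] j6 -124.81456190974262 t 11.5333
```

Call:
drive_tool(steps=[0,0,0.02,0,0,0,0])

```text
time_s: 11.62
tcp_pos: [0.6113, -0.0269, 0.1434]
ee_rot: [[-0.919, 0.394, 0.001], [0.394, 0.919, -0.002], [-0.002, -0.001, -1.0]]
wrist_force: [-0.6, -2.7, 5.8]
gripper_width: 0.617
gripper_force: 30.0
```

```bash
python3 m.py
```

```text
Mz 0.537917823532818 tau6 -0.3440439607948065 turned 1.9755752371677104 F [-0.6258 -2.7454  5.8042] j6 -125.94867353775278 t 11.6167
```

Tight: about 0.37 Nm added, below the forced limit. Turning back about 1.17 rad, then I'll release, lift and look.

Call:
drive_tool(steps=[0,0,-0.03,0,0,0,0,0,0,-0.06,0,0,0,0,0,0,-0.12,0,0,0,0,0,0,-0.12,0,0,0,0,0,0,-0.12,0,0,0,0,0,0,-0.12,0,0,0,0,0,0,-0.12,0,0,0,0,0,0,-0.12,0,0,0,0,0,0,-0.12,0,0,0,0,0,0,-0.12,0,0,0,0])

```text
time_s: 12.45
tcp_pos: [0.6112, -0.0262, 0.1434]
ee_rot: [[-0.796, -0.605, 0.001], [-0.605, 0.796, -0.0], [-0.001, -0.001, -1.0]]
wrist_force: [-1.8, 0.0, 5.7]
gripper_width: 0.616
gripper_force: 30.0
```

Call:
drive_tool(steps=[0,0,-0.08,0,0,0,0,0,0,-0.04,0,0,0,0,0,0,0,0,0,0,0,0,0,0,0,0,0,0])

```text
time_s: 12.78
tcp_pos: [0.6111, -0.0261, 0.1434]
ee_rot: [[-0.722, -0.692, 0.001], [-0.692, 0.722, -0.0], [-0.001, -0.001, -1.0]]
wrist_force: [-0.5, -0.0, 6.3]
gripper_width: 0.618
gripper_force: 30.0
```

```bash
python3 m.py
```

```text
Mz 0.12388303100780043 tau6 -0.11256002588197589 turned 0.8060714695975357 F [-0.5127 -0.0093  6.3067] j6 -58.91627306243963 t 12.7833
```

Call:
drive_tool(steps=[0,0,0,0,0,0,1,0,0,0,0,0,0,1,0,0,0,0,0,0,1,0,0,0,0,0,0,1,0,0,0,0,0,0,1,0,0,0,0,0,0,1,0,0,0,0,0,-0.02,1,0,0,0,0,0,-0.04,1,0,0,0,0,0,-0.04,1])

```text
time_s: 13.53
tcp_pos: [0.6097, -0.0262, 0.2414]
ee_rot: [[-0.724, -0.69, -0.005], [-0.69, 0.724, -0.001], [0.004, 0.003, -1.0]]
wrist_force: [1.0, -0.1, 0.1]
gripper_width: 0.996
gripper_force: 0.0
```

Call:
drive_tool(steps=[0,0,-0.12,0,0,0,1,0,0,-0.12,0,0,0,1,0,0,-0.12,0,0,0,1,0,0,-0.12,0,0,0,1,0,0,-0.12,0,0,0,1,0,0,-0.12,0,0,0,1,0,0,-0.12,0,0,0,1,0,0,-0.12,0,0,0,1,0,0,-0.12,0,0,0,1,0,0,-0.12,0,0,0,1])

```text
time_s: 14.37
tcp_pos: [0.6106, -0.026, 0.2417]
ee_rot: [[0.386, -0.923, -0.0], [-0.923, -0.386, 0.0], [-0.0, 0.0, -1.0]]
wrist_force: [-0.1, -0.3, 0.3]
gripper_width: 0.996
gripper_force: 0.0
```

Call:
drive_tool(steps=[0,0,0,-0.02,0,0,1,0,0,0,-0.02,0,0,1,0,0,0,0,0,0,1])

```text
time_s: 14.62
tcp_pos: [0.5946, 0.0129, 0.2419]
ee_rot: [[0.382, -0.924, -0.001], [-0.924, -0.382, 0.001], [-0.001, 0.0, -1.0]]
wrist_force: [-1.2, 0.1, 0.5]
gripper_width: 0.999
gripper_force: 0.0
```

```bash
python3 - <<'E'
from h import *
P=r.camera_params("wrist");a=r.capture("wrist")
st()
c=proj("wrist",[.6095,-.0262,.114],P);print("axis",c)
for k in range(6):
    q=ya+(1.5-.5*k);print(k*5,proj("wrist",[.6095+.037*np.cos(q),-.0262+.037*np.sin(q),.114],P))
u,v=(c-[80,80]).astype(int);u=max(u,0);v=max(v,0)
print("crop",u,v);import pickle;pickle.dump(P,open("P.pkl","wb"))
cv2.imwrite("w4.png",a)
cv2.imwrite("pics/w4c.png",cv2.resize(a[v:v+140,u:u+160],None,fx=4,fy=4,interpolation=2))
E
```

```text
t 14.6667 tcp [0.5951 0.012  0.242 ] j [ 16.7236  19.1338  -3.8604  -0.0086 -67.0104   5.752 ] F [-0.2615 -0.4616 -0.2029] M [-0.0507  0.0989 -0.0257] g 0.9990070803696123 0.0
[[ 0.3822 -0.9241 -0.0001]
 [-0.9241 -0.3822  0.0001]
 [-0.0001  0.0001 -1.    ]]
axis [258.9079 135.2879]
0 [247.8556 179.1756]
5 [227.9532 168.7969]
10 [215.1044 150.0941]
15 [212.641  127.1778]
20 [221.674  105.5546]
25 [240.3621  90.9012]
crop 178 55
```

View pics/w4c.png

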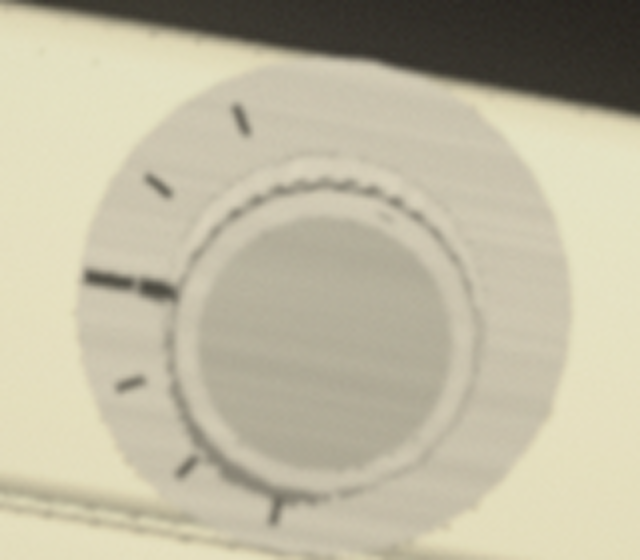

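The pointer nib at (140–178, 290) is almost in line with the long mark at (85–133, 280). I'll measure the residual.

```bash
python3 - <<'E'
from h import *
import pickle;P=pickle.load(open("P.pkl","rb"))
a=cv2.cvtColor(cv2.imread("w4.png"),6)[55:195,178:338]
n,l,s,c=cv2.connectedComponentsWithStats(((a<110)).astype(np.uint8))
big=cv2.resize(a,None,fx=4,fy=4,interpolation=2)
def pix(x0,x1,y0,y1):
    ys,xs=np.mgrid[y0:y1,x0:x1];w=np.clip(140-big[y0:y1,x0:x1].astype(float),0,None);return xs,ys,w
def cen(*b):
    xs,ys,w=pix(*b);return np.array([(xs*w).sum(),(ys*w).sum()])/w.sum()
f=lambda q:(178+(q[0]+.5)/4-.5,55+(q[1]+.5)/4-.5)
marks={0:(265,290,495,530),1:(170,205,452,482),2:(110,150,370,395),3:(80,131,262,295),4:(140,178,168,202),5:(228,255,100,140)}
M={k:onz("wrist",*f(cen(*b)),.110,P)[:2] for k,b in marks.items()}
p1=onz("wrist",*f(cen(140,158,275,305)),.114,P)[:2]
from scipy.optimize import least_squares as L
# short marks share radius, all 0.5 rad apart: solve axis, radius, yaw
def res(x):
    o=[]
    for k in M:
        an=x[2]+1.5-.5*k;rr=x[3] if k!=3 else x[4]
        o+=list(M[k]-x[:2]-rr*np.array([np.cos(an),np.sin(an)]))
    return o
z=L(res,[.61,-.026,.22,.042,.043]);x=z.x
print(x,"yaw",np.degrees(x[2]),"rms",np.sqrt(np.mean(z.fun**2)))
for c in(x[:2],):
    d=p1-c;m=M[3]-c
    print("ptr r",np.hypot(*d),"ptr",np.degrees(np.arctan2(d[1],d[0])),"mark",np.degrees(np.arctan2(m[1],m[0])))
E
```

```text
[ 0.6103 -0.027   0.228   0.0412  0.0434] yaw 13.064935683566013 rms 0.0003972224578180334
ptr r 0.03464589646942613 ptr 12.819834248148403 mark 13.153842227512786
```

Call:
drive_tool(steps=[0,0,0,0,0,-0.04,1,0,0,0,0,0,-0.04,1,0,0,0,0,0,0,1])

```text
time_s: 14.92
tcp_pos: [0.5993, 0.0101, 0.3312]
ee_rot: [[0.381, -0.924, 0.017], [-0.925, -0.381, -0.0], [0.006, -0.015, -1.0]]
wrist_force: [0.4, -1.0, 1.8]
gripper_width: 1.003
gripper_force: 0.0
```

```bash
python3 -c "
from h import *
cv2.imwrite('pics/s3.png',r.capture('side'))"
```

```text
(no output)
```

View pics/s3.png

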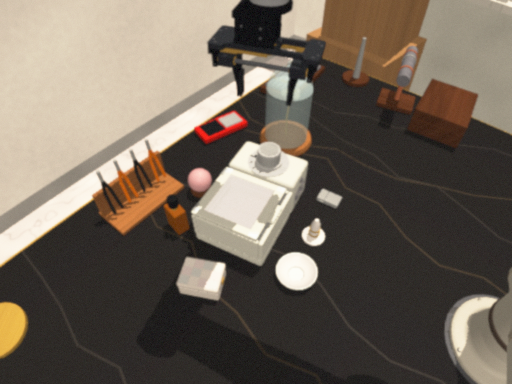

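The side view shows the lid lying flat on the tank at about (245,205) and the other things where they were. I'll hand in now.

```bash
python3 -c "
from station import r
print(r.finish_job())"
```

```text
the job is handed in; nothing more can be done
None
```

The job is handed in: the lid is shut, the wheel was wound until tight (about 0.37 Nm added, under the 0.54 Nm limit) and turned back to within about 0.3° of the fifteen-minute mark, and nothing else looks moved.

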